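# Flip one rocker on a switch box with a marker pen

### The job

Take the marker pen out of its wooden stand and, pressing with the lower end of the pen and not with the gripper, flip the second rocker from the round fuse cap on the switch box that has four rockers, so that its half nearer the robot is fully down. Leave every other rocker on both boxes as it is, then put the pen away in the open grey tin.

Things in the scene. Friction and masses are not known exactly. Their poses are not given: they have to be found in the camera images.
- pen_mid (a point): Centre of the loose marker pen (red and white), round, straight, blunt, 135 mm long, 16 mm thick, 30 g. It starts upright (leaning 8 degrees at most) in the 20 mm wide hole of a fixed wooden block 60 x 60 x 40 mm: centre 74 mm and upper end 141 mm above the worktop, upper 100 mm free. y axis along the pen, up at the start; lower end 68 mm from the centre.
- four_bank_r2_press (a point): Spot to press: top of the raised half (nearer the robot) of the second rocker from the round black fuse cap on the longer of two fixed grey boxes (80 x 180 mm, lid 45 mm above the worktop; the other has 3 rockers). Rockers are black, 24 mm wide, 42 long, 30 apart. Spot 14 mm from the hinge; sinks 6 mm when flipped. y: along the row to the cap; x: to the hinge; z: out of its face, 0.22 rad from vertical.
- four_bank_r2 (a joint): Hinge of that rocker: 0 as found (half nearer the robot up), 0.44 rad fully flipped (that half down). It is stiff and stays where it is left, so press it right down; pressing at the spot takes about 2.5 N. Both neighbours already have their near half down, their tops 4 mm above the lid; this one's raised end is 13 mm above the lid.
- tin: Open round grey tin, empty, fixed, 74 mm across outside, 64 mm inside, 91 mm high, floor 4 mm thick. Origin at the centre of its underside. The pen may lean in it.
Things that resemble listed ones, but are neither listed nor needed, are in the scene too. Of the things that look like the tin, the smallest one is meant.

How it is judged:
By the outcome, as a careful person would: the job done as asked, in the order asked, and still so for the second after the job is handed in, with the robot touching nothing.
It also fails if it takes over 42 s, if anything falls off the work surface, if the arm or the gripper's body presses on something with over 40 N, if the wrist force passes 120 N, or if a joint passes its speed limit or range.

### The arm

A 6-joint arm with a two-finger parallel gripper is mounted at the origin on a cart in front of the work surface, level with it; the furniture and walls round the work are solid. World frame = base frame: x ahead of the robot, y to its left, z up, the work surface at z = 0. Lengths are in m, angles in rad, forces in N, time in s.
With the tool pointing down it reaches from about 0.3 to 0.875 m from the base axis. Payload 6.4 kg.
Tool frame: the origin (TCP) lies at the centre of the arm's flange, where the gripper is bolted on; the fingertips stand 173 mm ahead of it and the grasp point (between the pads) lies 155 mm ahead of it (ctrl.pinch_z is the distance from the TCP to the grasp point, in m); z points along the fingers, y is the direction in which the jaws open and shut (so a half turn about z gives the same grasp; the last joint's range is limited). The gripper opens to 85 mm and grips with 20 to 120 N. Pads are 22 mm wide; open, the fingers measure 114 mm over their backs; the gripper's body (76 mm by 85 mm) begins 54 mm behind the grasp point. The pads swing forward as they close: fully open they stand 13 mm farther back than shut.
Start: joints at [-1.389, 0.181, 1.607, -0, 1.354, -0.206], TCP at [0.217, -0.532, 0.405] pointing down, gripper open.
Joint ranges: [-2.99, 2.99], [-0.89, 2.07], [0.3, 2.58], [-1.14, 4.28], [0, 2.63], [-3.12, 3.12]. Speed limits (rad/s): [2.57, 2.57, 3.01, 3.14, 3.14, 3.14].

### API

Orientations are given as a unit quaternion [w, x, y, z].
In Python, from bench import ctrl gives the robot as it stands.
- The arm moves only by the tool drive_tool, never from a script. Its argument "commands" is a list that holds one entry, the list of rows, each a list of 7 numbers: the shift along the tool's x, y, z in units of 50 mm (1.0 is 50 mm), then the turn, a rotation vector about the tool's x, y, z in units of 8 degrees (1.0 is 8 degrees), then the closure in counts, from 0 (fully open) to 255 (shut). A call has 1 to 10 rows; each row shifts and turns the commanded pose from where the row before left it, along the tool's axes as they then stand; what a row does not reach is not made up. A row lasts 1/10 s, in which the tool goes at most 50 mm and 8.59 degrees, less where a joint would pass 70% of its speed; a pose out of reach is approached as far as the arm can. A call is refused whole if a number of a shift passes 1 or a number of a turn 1, either way. A call with a gripper value outside its range is refused whole. The fingers move at their own pace and stop on an object; the grip force is fixed at half the most. Time passes only in rows, so rows that do not move let the fingers close. It gives the time, the measured TCP pose, the force and the opening at its end, in the units of the state.
- ctrl.get_obs(): the state, without advancing time (a new reading comes with each control period).
- ctrl.camera(name): name is "scene" or "side" or "wrist"; returns a dict with "pixels" (480x640x3 uint8, red, green, blue), "depth" (480x640 float32, m along the optical axis (not along the pixel's ray), 0 where there is no reading), "intrinsics" (3x3 intrinsics, pixels), "R" (3x3) and "t" (3): a world point X has camera coordinates R X + t; the wrist camera has in their place "tool_from_camera" (4x4, takes a point from camera to tool coordinates, whose origin is the TCP and whose axes are the flange's). Camera axes: x right, y down, z forward; pixel columns grow to the right and rows downward; lengths in m; the calibration is good to about 2 mm. A picture is of the moment at which its call begins: read the wrist's pose just before it.
- ctrl.hand_in(): hands the job in, once; it reports no verdict.
The state is a dict: "time_s": time; "q": joint angles; "dq": joint speeds; "joint_efforts": joint torques, N m; "eef_pos": TCP position; "eef_rot": TCP orientation; "wrist_force": force on the tool from outside, world axes, zero at the start; "torque": the same for the moment, N m; "opening": opening from 0.0 (shut) to 1.0 (fully open).
Only numpy, scipy, OpenCV 4.12 (cv2) and the standard library are available. Lean on these libraries where they do the work, as an engineer would, in place of code of your own. Each camera call takes 0.05 s, during which the arm holds its last target. There are 200 camera calls.

## Working session

There is one attempt and no reset: what is moved stays moved. The work goes in short steps, Python scripts to look and compute and a tool call to move; the robot and the scene stay as the last step left them, time stands still between calls to the robot, and variables do not carry over. Pictures are saved under pics/ and viewed, about 8 in all and at most 12, crops included, and the job is handed in when it is done.

Besides the shell and the picture viewer there is one more tool, called after "Request:" as name([rows], argument=value, ...), one row to a line, values as JSON. drive_tool: Moves the arm, as the interface text tells. Its arguments: {"type":"object","properties":{"commands":{"type":"array","items":{"type":"array","items":{"type":"array","items":{"type":"number"}}}}},"required":["commands"]}

```bash
ls; mkdir -p pics; python3 - <<'E'
from bench import ctrl
import cv2,numpy as np
for n in ("scene","side"):
    c=ctrl.camera(n); np.savez(f"{n}.npz",**c); cv2.imwrite(f"pics/{n}0.png",c["pixels"][:,:,::-1])
    print(n,c["R"].round(3).tolist(),c["t"],c["intrinsics"].tolist())
o=ctrl.get_obs(); print(o)
E
```

```text
pics
scene [[-0.843, -0.538, -0.022], [-0.224, 0.387, -0.894], [0.489, -0.749, -0.447]] [0.3791884  0.21556626 0.83705453] [[603.1371529569258, 0.0, 318.6574423352292], [0.0, 603.1371529569258, 228.9544141139388], [0.0, 0.0, 1.0]]
side [[-0.99, -0.14, 0.014], [-0.101, 0.632, -0.768], [0.099, -0.762, -0.64]] [0.50974986 0.17650275 1.04600542] [[493.0078260558508, 0.0, 326.7768845958591], [0.0, 493.0078260558508, 240.21692026148125], [0.0, 0.0, 1.0]]
{'time_s': 0.1, 'q': array([-1.38934242e+00,  1.81465099e-01,  1.60788011e+00,  6.14887655e-06,
        1.35380591e+00, -2.06311105e-01]), 'dq': array([ 0.00087766, -0.00175826, -0.00297131,  0.00080033, -0.00061497,
        0.00062304]), 'joint_efforts': array([ 8.79625486e-05, -4.45873725e+01, -3.52237630e+01, -2.53725229e-04,
        4.14669776e-03,  8.44243544e-06]), 'eef_pos': array([ 0.21738988, -0.5320851 ,  0.40388844]), 'eef_rot': array([-7.79135564e-04,  9.81263420e-01,  1.92669390e-01,  1.26861186e-05]), 'wrist_force': array([ 0.39224552, -0.19399948, -0.09373601]), 'torque': array([ 0.03087072,  0.02469941, -0.02019263]), 'opening': 1.001405575768303}
```

View pics/scene0.png

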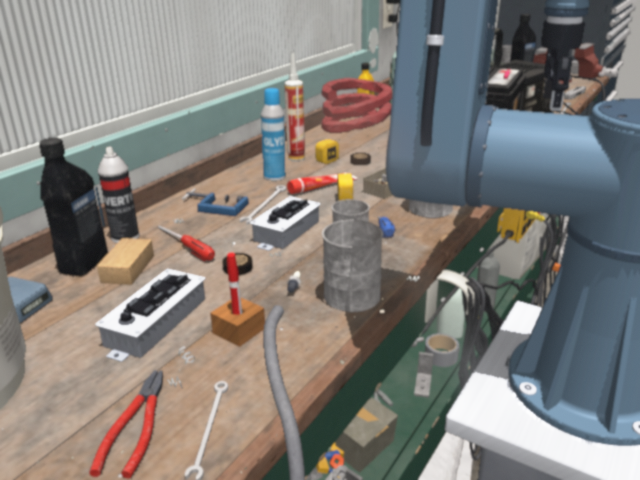

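View pics/side0.png

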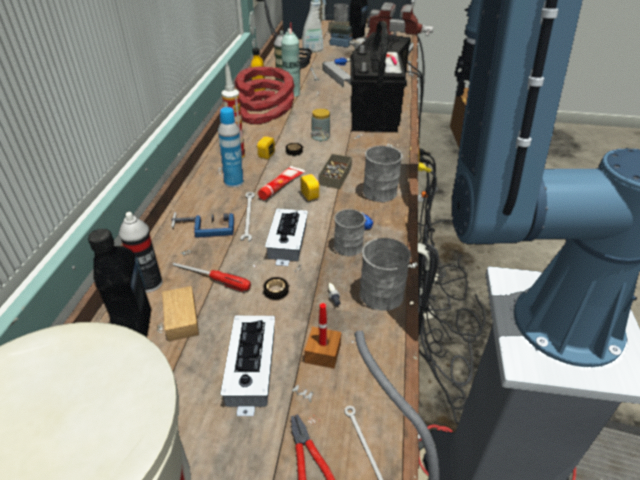

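The scene picture shows the four-rocker box at (152,308), the pen in its block at (236,300), and tins at (350,262), (349,215) and (430,190). In the side picture the box is at (248,355) with its cap at (245,381), the pen is at (322,325), and the tins are at (384,272), (349,230) and (381,172). The middle tin looks smallest. Next I'll measure and take one enlarged crop.

```bash
cat > h.py <<'E'
import numpy as np,cv2
def cloud(c):
    d=c["depth"];K=c["intrinsics"];v,u=np.mgrid[:480,:640]
    P=np.stack([(u-K[0,2])/K[0,0]*d,(v-K[1,2])/K[1,1]*d,d],-1)
    W=(P-c["t"])@c["R"]; W[d==0]=np.nan
    return W
def ray_z(c,u,v,z):
    K=c["intrinsics"];r=np.array([(u-K[0,2])/K[0,0],(v-K[1,2])/K[1,1],1])@c["R"];o=-c["t"]@c["R"]
    return o+r*(z-o[2])/r[2]
def proj(c,X):
    p=c["R"]@np.array(X)+c["t"];q=c["intrinsics"]@p;return q[:2]/q[2]
E
python3 - <<'E'
from h import *
tiles=[]
boxes={"scene":[(90,240,230,370),(310,190,400,320)],"side":[(210,300,350,410),(320,140,420,310)]}
for n in ("scene","side"):
    c=dict(np.load(n+".npz"));W=cloud(c);im=c["pixels"]
    hsv=cv2.cvtColor(im,cv2.COLOR_RGB2HSV)
    for (a,b,e,f) in boxes[n]:
        t=im[b:f,a:e,::-1]; s=min(400/t.shape[1],300/t.shape[0]); t=cv2.resize(t,None,fx=s,fy=s,interpolation=cv2.INTER_CUBIC)
        T=np.zeros((300,400,3),np.uint8);T[:t.shape[0],:t.shape[1]]=t;tiles.append(T); print(n,(a,b),s)
    # lid
    (a,b,e,f)=boxes[n][0]
    m=np.zeros((480,640),bool);m[b:f,a:e]=1
    z=W[...,2]
    wb=m&(z>.04)&(z<.051)&(hsv[...,2]>150)&(hsv[...,1]<50)
    p=W[wb];print("lid n",len(p),"med",np.nanmedian(p,0))
    print(" rect",cv2.minAreaRect((p[:,:2]*1000).astype(np.float32)))
    red=m&(hsv[...,1]>170)&((hsv[...,0]<6)|(hsv[...,0]>174)); 
    ys,xs=np.nonzero(red);print("red px",xs.min(),xs.max(),ys.min(),ys.max())
    p=W[red]; p=p[np.isfinite(p[:,0])]
    for lo in (.05,.07,.09,.11,.13): 
        q=p[(p[:,2]>lo)&(p[:,2]<lo+.02)]; print(" pen z",lo,len(q),np.median(q,0).round(4) if len(q) else 0)
    (a,b,e,f)=boxes[n][1]
    m[:]=0;m[b:f,a:e]=1
    p=W[m&(z>.02)&(hsv[...,1]<60)]
    h=np.histogram(p[:,2],bins=np.arange(.02,.2,.01));print("tin z",h[0].tolist())
    np.save(n+"_W.npy",W)
cv2.imwrite("pics/crop1.png",np.vstack([np.hstack(tiles[:2]),np.hstack(tiles[2:])]))
E
```

```text
scene (90, 240) 2.3076923076923075
scene (310, 190) 2.3076923076923075
lid n 1820 med [0.61528148 0.24071919 0.04547192]
 rect ((634.3107299804688, 206.6302490234375), (83.18770599365234, 182.7041473388672), 8.293874740600586)
red px 182 229 240 275
 pen z 0.05 0 0
 pen z 0.07 0 0
 pen z 0.09 4 [0.5055 0.1621 0.1092]
 pen z 0.11 30 [0.5067 0.1611 0.1212]
 pen z 0.13 19 [0.5037 0.1608 0.1355]
tin z [342, 328, 366, 293, 386, 589, 779, 627, 598, 613, 431, 0, 0, 0, 0, 0, 0]
side (210, 300) 2.727272727272727
side (320, 140) 1.7647058823529411
lid n 2073 med [0.62886709 0.23821159 0.04409012]
 rect ((633.5239868164062, 206.82272338867188), (80.53597259521484, 184.1289520263672), 8.525505065917969)
red px 319 326 303 344
 pen z 0.05 47 [0.5018 0.1618 0.0598]
 pen z 0.07 25 [0.5018 0.1619 0.0764]
 pen z 0.09 28 [0.5013 0.1619 0.1045]
 pen z 0.11 47 [0.5023 0.1608 0.1193]
 pen z 0.13 42 [0.5025 0.1585 0.138 ]
tin z [540, 430, 464, 512, 506, 649, 700, 560, 525, 542, 391, 0, 0, 0, 0, 0, 0]
```

View pics/crop1.png

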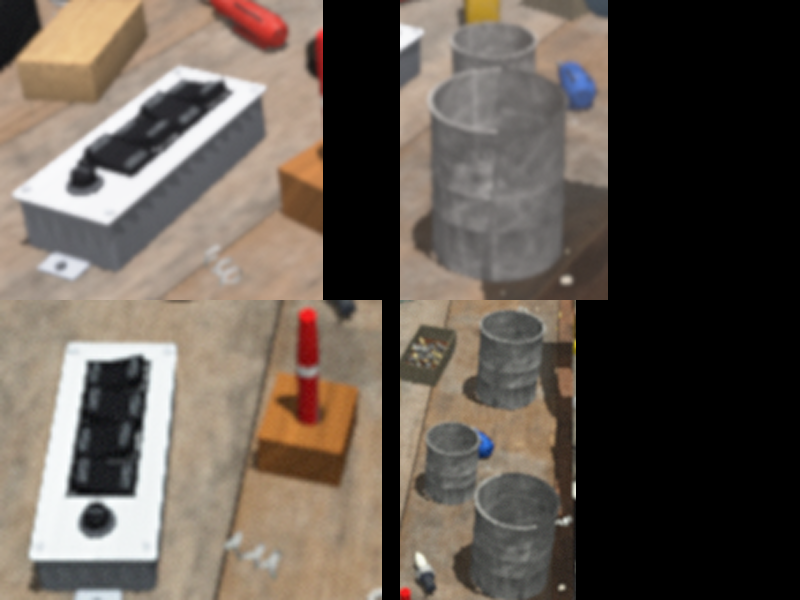

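The crop shows:
- **Box:** the four-rocker box has its cap at side px (246,380). Rockers run from it at v of about 364, 351, 338 and 327, so the second is near (249,351).
- **Tins:** of the three, at side px (381,172), (349,230) and (384,272), the one at (349,230) is smallest. I'll check this by diameter.

```bash
python3 - <<'E'
from h import *
from scipy.optimize import least_squares
C={n:dict(np.load(n+".npz")) for n in ("scene","side")}
W={n:cloud(C[n]) for n in C}
# tins: rim circles
for name,n,(a,b,e,f) in [("big","side",(358,238,412,310)),("small","side",(330,205,368,256)),("far","side",(360,142,406,203)),("small","scene",(330,198,370,222)),("big","scene",(320,218,385,310))]:
    p=W[n][b:f,a:e].reshape(-1,3);p=p[np.isfinite(p[:,0])]
    hh=p[:,2][p[:,2]<.2]; top=np.percentile(hh,99.5)
    q=p[(p[:,2]>top-.006)&(p[:,2]<top+.003)]
    r=least_squares(lambda s:np.hypot(q[:,0]-s[0],q[:,1]-s[1])-s[2],[*q[:,:2].mean(0),.04],loss="soft_l1",f_scale=.003)
    print(name,n,"top",top.round(4),"c,r",r.x.round(4),len(q))
# cap direct & box local heightmap
c0=np.array([.634,.2067]);th=np.radians(8.4)
ex=np.array([np.cos(th),np.sin(th)]);ey=np.array([-ex[1],ex[0]])
cap=ray_z(C["side"],245.6,380,.055)[:2]-c0;print("cap local",cap@ex,cap@ey)
for n in C:
    w=W[n];l=w[...,:2]-c0;lx=l@ex*1000;ly=l@ey*1000;z=w[...,2]*1000
    V=C[n]["pixels"].max(-1)
    m=(abs(lx)<38)&(abs(ly)<85)&(z>40)&(z<90)&(V<75)
    print(n,"black extents x",np.percentile(lx[m],[1,50,99]).round(1),"y",np.percentile(ly[m],[1,50,99]).round(1))
    print("   cols lx",list(range(-28,29,8)))
    for y in range(-84,84,6):
        row=[]
        for x in range(-28,29,8):
            k=(abs(lx-x)<4)&(abs(ly-y)<3)&(z>40)&(z<90)
            row.append(f"{np.median(z[k]):.0f}{'b' if np.mean(V[k]<75)>.5 else ' '}" if k.sum()>2 else "--")
        print("  ",y,row)
# pen axis: silhouette midline per row in each view
L={}
for n,(a,b,e,f) in {"scene":(222,250,250,318),"side":(312,300,334,346)}.items():
    h=cv2.cvtColor(C[n]["pixels"],cv2.COLOR_RGB2HSV)
    m=(h[...,1]>170)&((h[...,0]<6)|(h[...,0]>174))&(h[...,2]>60)
    pts=[]
    for v in range(b,f):
        u=np.nonzero(m[v,a:e])[0]
        if len(u)>=4: pts.append((a+u.mean(),v))
    pts=np.array(pts);k=np.polyfit(pts[:,1],pts[:,0],1);L[n]=(k,pts[0,1],pts[-1,1]);print(n,k,pts[0],pts[-1])
def res(s):
    o=[]
    for n in C:
        k,_,_=L[n]
        for z in (.06,.1,.135):
            u,v=proj(C[n],[s[0]+s[2]*(z-.1),s[1]+s[3]*(z-.1),z]);o.append(u-np.polyval(k,v))
    return o
r=least_squares(res,[.502,.155,0,0]);print("pen at z=.1 and slopes",r.x.round(4),r.cost)
E
```

```text
big side top 0.125 c,r [ 0.3962 -0.0229  0.0486] 277
small side top 0.1242 c,r [ 0.3904 -0.0215  0.0542] 33
far side top 0.1252 c,r [ 0.4233 -0.4276  0.0485] 161
small scene top 0.1261 c,r [ 0.3959 -0.0231  0.0497] 66
big scene top 0.1258 c,r [ 0.3971 -0.0236  0.0484] 449
cap local -0.0035378006301210485 0.06825743764212978
scene black extents x [-22.3  -3.7  16.2] y [-63.9   4.6  70.7]
   cols lx [-28, -20, -12, -4, 4, 12, 20, 28]
   -84 ['46 ', '46 ', '45 ', '--', '--', '45 ', '46 ', '45 ']
   -78 ['46 ', '46 ', '--', '--', '--', '46 ', '46 ', '45 ']
   -72 ['45 ', '49 ', '55 ', '--', '--', '51 ', '--', '46 ']
   -66 ['45 ', '51 ', '57 ', '54 ', '51 ', '51 ', '50 ', '46 ']
   -60 ['46 ', '52b', '57 ', '53b', '51b', '51 ', '50 ', '47 ']
   -54 ['46 ', '52b', '56 ', '54b', '51b', '51 ', '49 ', '--']
   -48 ['46 ', '51b', '51b', '50b', '50b', '50b', '--', '--']
   -42 ['46 ', '49b', '49 ', '50b', '51b', '55 ', '--', '--']
   -36 ['46 ', '48 ', '51 ', '51b', '54b', '57 ', '--', '--']
   -30 ['46 ', '49 ', '50 ', '51b', '53b', '56 ', '--', '--']
   -24 ['46 ', '48 ', '50 ', '52b', '53b'
[... 2469 characters left out ...]
 ', '48 ', '49b', '49b', '52b', '55 ', '45 ', '45 ']
   42 ['44 ', '47 ', '48b', '48b', '49b', '52b', '45 ', '44 ']
   48 ['44 ', '44 ', '44 ', '45 ', '46 ', '44 ', '44 ', '45 ']
   54 ['44 ', '44 ', '44 ', '--', '--', '44 ', '44 ', '44 ']
   60 ['44 ', '44 ', '47 ', '57b', '57 ', '44 ', '45 ', '44 ']
   66 ['44 ', '45 ', '46 ', '56b', '57b', '46 ', '44 ', '45 ']
   72 ['44 ', '44 ', '45 ', '49b', '50b', '44 ', '43 ', '43 ']
   78 ['44 ', '44 ', '44 ', '43 ', '45 ', '44 ', '44 ', '44 ']
scene [7.63099683e-02 2.11445172e+02] [231.5 254. ] [236. 313.]
side [-5.92816120e-03  3.24335744e+02] [322.5 304. ] [323. 344.]
pen at z=.1 and slopes [ 0.5021  0.158   0.0107 -0.041 ] 1.1309109937248425e-26
```

Pen, box and rocker are located and consistent: rocker 2 is at local y of about 0, with its near half up and its neighbours down. Only the small tin still needs fitting. I'll start moving toward the pen.

Request:
drive_tool([
  [[0.7,-0.7,0,0,0,0,0],[0.7,-0.7,0,0,0,0,0],[0.7,-0.7,0,0,0,0,0],[0.7,-0.7,0,0,0,0,0],[0.7,-0.7,0,0,0,0,0],[0.7,-0.7,0,0,0,0,0],[0.7,-0.7,0,0,0,0,0],[0.7,-0.7,0,0,0,0,0],[0.7,-0.7,0,0,0,0,0],[0.7,-0.7,0,0,0,0,0]],
])

```text
time_s: 1.1
eef_pos: [0.4092, -0.0739, 0.4047]
eef_rot: [0.0, 0.981, 0.193, 0.0]
wrist_force: [1.7, -0.6, -0.1]
opening: 0.997
```

```bash
cat >> h.py <<'E'
from scipy.spatial.transform import Rotation as Ro
def pose(o):
    w,x,y,z=o["eef_rot"];return Ro.from_quat([x,y,z,w]).as_matrix(),o["eef_pos"]
def go(o,target,what="tcp",zoff=.155):
    "shift in tool units to bring grasp point (or tcp) to target"
    R,p=pose(o); p=p+R[:,2]*(zoff if what=="grasp" else 0)
    return (R.T@(np.array(target)-p)/.05).round(3)
E
python3 - <<'E'
from h import *
from bench import ctrl
W=np.load("side_W.npy")
for n,(a,b,e,f) in {"side":(325,205,372,258),"scene":(328,196,372,225)}.items():
    p=np.load(n+"_W.npy")[b:f,a:e].reshape(-1,3);p=p[np.isfinite(p[:,0])]
    p=p[np.hypot(p[:,0]-.3965,p[:,1]+.023)>.06]
    q=p[(p[:,2]>.083)&(p[:,2]<.097)]
    s=least=__import__("scipy.optimize",fromlist=["x"]).least_squares(lambda s:np.hypot(q[:,0]-s[0],q[:,1]-s[1])-s[2],[*q[:,:2].mean(0),.035],loss="soft_l1",f_scale=.002)
    print(n,len(q),p[:,2].max(),s.x.round(4))
o=ctrl.get_obs();print(o["time_s"],o["eef_pos"],o["q"].round(2),o["opening"],pose(o)[0].round(3).tolist())
print(go(o,[.5021,.158,.24],"grasp"))
E
```

```text
side 181 0.0933646794667168 [ 0.4871 -0.1753  0.0355]
scene 326 0.09356331729570498 [ 0.488  -0.1764  0.0353]
1.1 [ 0.40922383 -0.07388301  0.40471165] [-0.47 -0.2   1.98  0.    1.36  0.72] 0.996926133939306 [[0.926, 0.378, 0.0], [0.378, -0.926, -0.0], [0.0, 0.0, -1.0]]
[ 3.471 -3.593  0.194]
```

Request:
drive_tool([
  [[0.7,-0.7,0,0,0,0,0],[0.7,-0.7,0,0,0,0,0],[0.7,-0.7,0,0,0,0,0],[0.7,-0.7,0,0,0,0,0],[0.65,-0.7,0,0,0,0,100],[0,-0.1,0.2,0,0,0,100],[0,0,0,0,0,0,100],[0,0,0,0,0,0,100]],
])

```text
time_s: 1.9
eef_pos: [0.5003, 0.1554, 0.394]
eef_rot: [0.0, 0.981, 0.193, -0.001]
wrist_force: [-0.5, 0.4, 1.9]
opening: 0.613
```

```bash
python3 - <<'E'
from h import *
from bench import ctrl
o=ctrl.get_obs();print(o["time_s"],o["eef_pos"],o["opening"]);print(go(o,[.5021,.158,.100],"grasp"))
c=ctrl.camera("wrist");cv2.imwrite("pics/w1.png",c["pixels"][:,:,::-1])
R,p=pose(o);T=c["tool_from_camera"];K=c["intrinsics"]
for X in ([.5036,.1562,.141],[.5021,.158,.1],[.5015,.1605,.04],[.6183,.2039,.0565]):
    t=np.linalg.inv(T)@np.r_[R.T@(np.array(X)-p),1];u=K@t[:3];print(X,u[:2]/u[2])
E
```

```text
1.9 [0.50025401 0.15536232 0.39396494] 0.6126646110345936
[ 0.066 -0.034  2.779]
[0.5036, 0.1562, 0.141] [314.99840846 238.82873119]
[0.5021, 0.158, 0.1] [311.91224892 221.73344435]
[0.5015, 0.1605, 0.04] [309.56568555 202.41216749]
[0.6183, 0.2039, 0.0565] [314.18273702  36.94034407]
```

View pics/w1.png

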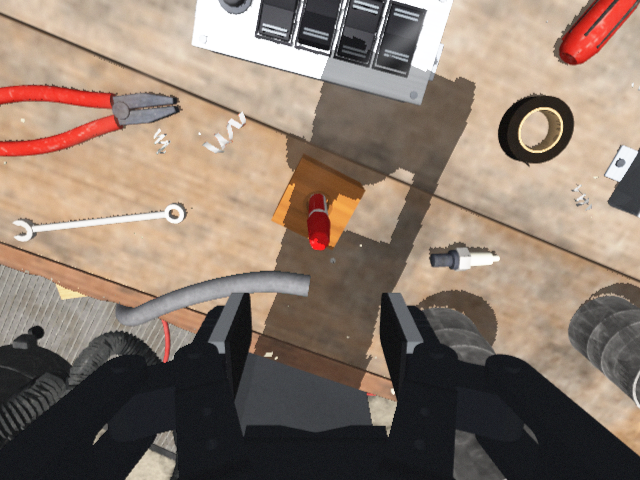

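The wrist view shows the pen top at (319,241), against a predicted (315,239). Rocker 2's near half is at about (316,37), which is also where I predicted it. I'll descend and grip.

Request:
drive_tool([
  [[0.07,0,0.7,0,0,0,100],[0,0,0.7,0,0,0,100],[0,0,0.7,0,0,0,100],[0,0,0.65,0,0,0,100],[0,0,0,0,0,0,255],[0,0,0,0,0,0,255],[0,0,0,0,0,0,255],[0,0,0,0,0,0,255],[0,0,0,0,0,0,255],[0,0,0,0,0,0,255]],
])

```text
time_s: 2.95
eef_pos: [0.5049, 0.1571, 0.2591]
eef_rot: [0.001, 0.981, 0.193, 0.002]
wrist_force: [-0.8, -3.1, 6.9]
opening: 0.167
```

Request:
drive_tool([
  [[0,0,-0.2,0,0,0,255],[0,0,-0.4,0,0,0,255],[0,0,-0.5,0,0,0,255],[0,0,-0.6,0,0,0,255],[0,0,-0.6,0,0,0,255],[0,0,-0.5,0,0,0,255],[0,0,-0.2,0,0,0,255],[0,0,0,0,0,0,255],[0,0,0,0,0,0,255]],
])

```text
time_s: 3.85
eef_pos: [0.5036, 0.1573, 0.4062]
eef_rot: [-0.0, 0.981, 0.193, -0.001]
wrist_force: [-0.2, 0.5, -0.6]
opening: 0.167
```

```bash
cat > pen.py <<'E'
from h import *
from bench import ctrl
def pen(tag,win=45):
    "pen line and lower end in tool frame from scene+side"
    from scipy.optimize import least_squares
    o=ctrl.get_obs();R,p=pose(o);C={n:ctrl.camera(n) for n in ("scene","side")};L={};tiles=[]
    low=p+R[:,2]*.252
    for n,c in C.items():
        u0,v0=proj(c,low);u1,v1=proj(c,p+R[:,2]*.18)
        a,e=int(min(u0,u1)-18),int(max(u0,u1)+18);b,f=int(min(v0,v1)),int(v0+14)
        h=cv2.cvtColor(c["pixels"],cv2.COLOR_RGB2HSV)
        m=np.zeros((480,640),np.uint8);m[b:f,a:e]=((h[...,1]>150)&((h[...,0]<6)|(h[...,0]>174))&(h[...,2]>50))[b:f,a:e]
        pts=[(np.nonzero(m[v])[0].mean(),v) for v in range(b,f) if (m[v]>0).sum()>=5]
        pts=np.array(pts);k=np.polyfit(pts[:,1],pts[:,0],1);L[n]=(k,pts[-1,1]+.5)
        t=c["pixels"][max(0,b-30):f+20,max(0,a-25):e+25,::-1];tiles.append(cv2.resize(t,(400,int(400*t.shape[0]/t.shape[1])))[:600])
    H=max(t.shape[0] for t in tiles);cv2.imwrite(f"pics/{tag}.png",np.hstack([cv2.copyMakeBorder(t,0,H-t.shape[0],0,0,0) for t in tiles]))
    def res(s):
        r=[]
        for n,c in C.items():
            for d in (.19,.22,.25):
                u,v=proj(c,p+R@[s[0]+s[2]*(d-.25),s[1]+s[3]*(d-.25),d]);r.append(u-np.polyval(L[n][0],v))
        return r
    s=least_squares(res,[0,0,0,0]).x
    print("pen at tool z=.25 (x,y), slopes",s.round(4))
    for n,c in C.items():   # lowest visible row = near rim of the blunt end
        ds=np.linspace(.2,.28,801);cam=-c["R"].T@c["t"]
        def low(d):
            X=p+R@[s[0]+s[2]*(d-.25),s[1]+s[3]*(d-.25),d];g=cam-X;g[2]=0;return proj(c,X+.008*g/np.linalg.norm(g))[1]
        print(n,"lower end at tool z",ds[np.argmin([abs(low(d)-L[n][1]) for d in ds])].round(4))
    print(o["time_s"],o["eef_pos"],o["opening"],o["wrist_force"].round(2))
    return o,s
E
python3 -c "
from pen import *
pen('p1')"
```

```text
pen at tool z=.25 (x,y), slopes [ 0.0104 -0.0653  0.2554 -1.2593]
scene lower end at tool z 0.2408
side lower end at tool z 0.2127
3.85 [0.50355259 0.15733578 0.40621558] 0.16688442597171618 [-0.17  0.49 -0.58]
```

View pics/p1.png

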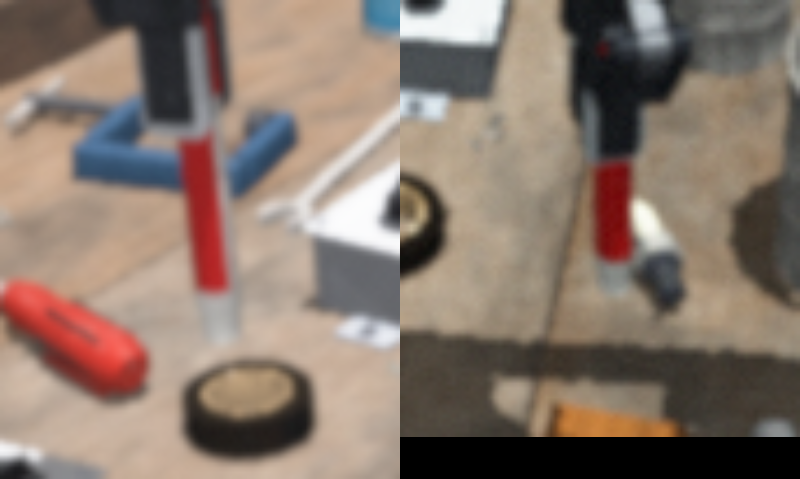

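The pen is held. Its lower end is white, and my red mask picked up the screwdriver as well. I'll restrict the mask to the pen's own blob.

```bash
python3 - <<'E'
s=open("pen.py").read()
s=s.replace("        pts=[(np.non","""        _,lab=cv2.connectedComponents(m);q=proj(c,p+R[:,2]*.205)
        ys,xs=np.nonzero(m);i=np.argmin(np.hypot(xs-q[0],ys-q[1]));m=(lab==lab[ys[i],xs[i]])
        pts=[(np.non""").replace("pts=np.array(pts);k","pts=np.array(pts)[1:-2];k")
i=s.index("    for n,c in C.items():   #");j=s.index('    print(o["time_s"]')
s=s[:i]+"    print({n:(L[n][0].round(3),L[n][1],proj(c,p+R@[s[0],s[1],.2525]).round(1)) for n,c in C.items()})\n"+s[j:]
open("pen.py","w").write(s)
E
python3 - <<'E'
from pen import *
o,s=pen('p2')
R,p=pose(o)
d=.2525;tip=p+R@[s[0]+s[2]*(d-.25),s[1]+s[3]*(d-.25),d];print("tip",tip)
print("to hover .03 above spot",(R.T@(np.array([.6183,.2039,.085])-tip)/.05).round(3))
E
```

```text
pen at tool z=.25 (x,y), slopes [-0.0026 -0.0035 -0.0175  0.0014]
{'scene': (array([1.21000e-01, 2.00659e+02]), np.float64(234.5), array([230.6, 248.3])), 'side': (array([1.20000e-02, 3.20538e+02]), np.float64(292.5), array([324.3, 301.9]))}
3.95 [0.50347372 0.15724089 0.40539849] 0.16977736204465316 [ 0.33 -0.05 -0.2 ]
tip [0.49894936 0.15944482 0.15291114]
to hover .03 above spot [2.55  0.081 1.351]
```

Request:
drive_tool([
  [[0.6,0,0,0,0,0,255],[0.7,0.08,0,0,0,0,255],[0.7,0,0.3,0,0,0,255],[0.4,0,0.4,0,0,0,255],[0.15,0,0.4,0,0,0,255],[0,0,0.25,0,0,0,255],[0,0,0,0,0,0,255],[0,0,0,0,0,0,255]],
])

```text
time_s: 4.85
eef_pos: [0.6231, 0.2016, 0.3397]
eef_rot: [-0.0, 0.981, 0.193, -0.0]
wrist_force: [-0.4, 0.2, 0.2]
opening: 0.168
```

```bash
python3 - <<'E'
from pen import *
o,s=pen('p3')
R,p=pose(o)
d=.2525;tip=p+R@[s[0]+s[2]*(d-.25),s[1]+s[3]*(d-.25),d];print("tip",tip)
print("to 0 above spot",(R.T@(np.array([.6183,.2039,.0575])-tip)/.05).round(3))
c=ctrl.camera("side");d=ctrl.camera("scene")
for n,k in (("side",c),("scene",d)):
    print(n,"tip px",proj(k,tip),"spot px",proj(k,[.6183,.2039,.0565]))
a=lambda k,X:(lambda u,v:cv2.resize(k["pixels"][int(v)-50:int(v)+40,int(u)-60:int(u)+60,::-1],None,fx=3.33,fy=3.33,interpolation=cv2.INTER_CUBIC))(*proj(k,X))
cv2.imwrite("pics/hov.png",np.hstack([a(c,[.6183,.2039,.0565]),a(d,[.6183,.2039,.0565])]))
E
```

```text
pen at tool z=.25 (x,y), slopes [-0.0012 -0.003   0.0184  0.039 ]
{'scene': (array([  0.169, 109.255]), np.float64(265.5), array([156.3, 278.1])), 'side': (array([9.3000e-02, 2.2276e+02]), np.float64(328.5), array([254.1, 337. ]))}
4.85 [0.62313876 0.20161012 0.33969325] 0.16818317188811321 [-0.42  0.25  0.25]
tip [0.62082238 0.20379738 0.08719468]
to 0 above spot [-0.045 -0.021  0.594]
side tip px [254.04885527 336.96203107] spot px [256.68335616 347.79255867]
scene tip px [156.26905251 278.09297999] spot px [160.07771931 295.05725951]
```

View pics/hov.png

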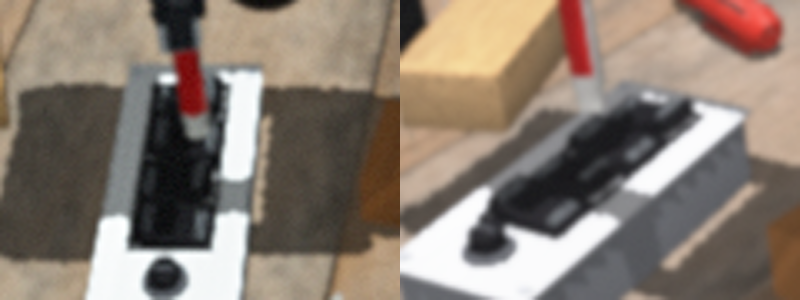

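```bash
python3 - <<'E'
from h import *
from scipy.optimize import least_squares
from bench import ctrl
C={n:dict(np.load(n+".npz")) for n in ("scene","side")}
f=lambda s:[proj(C["side"],[*s,.0872])[0]-256,proj(C["scene"],[*s,.0872])[0]-158.]
print(least_squares(f,[.62,.204]).x)
# automatic: white/red pen rows near the tip, full width by depth
o=ctrl.get_obs();R,p=pose(o)
for n in C:
    c=ctrl.camera(n);W=cloud(c)
    m=(np.hypot(W[...,0]-.6185,W[...,1]-.204)<.02)&(W[...,2]>.075)&(W[...,2]<.15)
    for lo in (.075,.085,.095,.105,.115,.13):
        k=m&(W[...,2]>lo)&(W[...,2]<lo+.01)
        if k.sum()>3:
            g=(-c["R"].T@c["t"])[:2]-W[k].mean(0)[:2];g/=np.linalg.norm(g)
            print(n,lo,k.sum(),(np.median(W[k],0)[:2]-g*.006).round(4))
    print(n,"min z",np.sort(W[m][:,2])[:5].round(4))
E
```

```text
[0.61724966 0.20355482]
scene 0.085 29 [0.6227 0.1995]
scene 0.095 46 [0.6223 0.2004]
scene 0.105 56 [0.6216 0.2016]
scene 0.115 59 [0.6216 0.2007]
scene 0.13 57 [0.6218 0.2014]
scene min z [0.089  0.0893 0.0893 0.0899 0.0902]
side 0.085 21 [0.6198 0.2   ]
side 0.095 29 [0.6209 0.201 ]
side 0.105 25 [0.6195 0.2012]
side 0.115 34 [0.6204 0.2016]
side 0.13 32 [0.6201 0.2011]
side min z [0.0861 0.0873 0.0876 0.0894 0.09  ]
```

Estimates put the tip within about 3 mm of the spot and at z of about 0.087. I'll correct slightly and descend gently.

Request:
drive_tool([
  [[-0.03,-0.06,0.25,0,0,0,255],[0,0,0.2,0,0,0,255],[0,0,0.1,0,0,0,255],[0,0,0.05,0,0,0,255],[0,0,0.03,0,0,0,255],[0,0,0,0,0,0,255]],
])

```text
time_s: 5.75
eef_pos: [0.6211, 0.2039, 0.3081]
eef_rot: [0.0, 0.981, 0.193, 0.0]
wrist_force: [-0.5, -0.2, -0.1]
opening: 0.171
```

Request:
drive_tool([
  [[0,0,0.04,0,0,0,255],[0,0,0,0,0,0,255]],
])

```text
time_s: 5.95
eef_pos: [0.6211, 0.2039, 0.3063]
eef_rot: [0.0, 0.981, 0.193, 0.0]
wrist_force: [-0.0, 0.4, 0.8]
opening: 0.174
```

Request:
drive_tool([
  [[0,0,0.04,0,0,0,255],[0,0,0,0,0,0,255]],
])

```text
time_s: 6.15
eef_pos: [0.621, 0.2039, 0.3042]
eef_rot: [0.0, 0.981, 0.193, 0.0]
wrist_force: [-1.1, -0.8, 0.5]
opening: 0.167
```

Request:
drive_tool([
  [[0,0,0.04,0,0,0,255],[0,0,0,0,0,0,255]],
])

```text
time_s: 6.35
eef_pos: [0.6211, 0.204, 0.3028]
eef_rot: [0.0, 0.981, 0.193, 0.0]
wrist_force: [-1.6, 0.1, 4.3]
opening: 0.171
```

Request:
drive_tool([
  [[0,0,0.04,0,0,0,255],[0,0,0,0,0,0,255]],
])

```text
time_s: 6.55
eef_pos: [0.6214, 0.2041, 0.3026]
eef_rot: [0.0, 0.981, 0.193, 0.001]
wrist_force: [-5.0, -1.7, 13.6]
opening: 0.165
```

Request:
drive_tool([
  [[0,0,0.04,0,0,0,255],[0,0,0,0,0,0,255]],
])

```text
time_s: 6.75
eef_pos: [0.6218, 0.2042, 0.3024]
eef_rot: [0.0, 0.981, 0.193, 0.002]
wrist_force: [-6.7, -1.9, 20.5]
opening: 0.169
```

A firm stop at 20 N, with a push toward the robot as expected from the flipped slope. I'll lift and check with the cameras.

Request:
drive_tool([
  [[0,0,-0.15,0,0,0,255],[0,0,-0.35,0,0,0,255],[0,0,-0.6,0,0,0,255],[0,0,-0.7,0,0,0,255],[0,0,-0.5,0,0,0,255],[0,0,0,0,0,0,255],[0,0,0,0,0,0,255]],
])

```text
time_s: 7.45
eef_pos: [0.621, 0.2039, 0.4131]
eef_rot: [0.0, 0.981, 0.193, 0.0]
wrist_force: [-0.5, 0.3, -0.2]
opening: 0.166
```

```bash
python3 - <<'E'
from pen import *
c0=np.array([.634,.2067]);th=np.radians(8.4);ex=np.array([np.cos(th),np.sin(th)]);ey=np.array([-ex[1],ex[0]])
t=[]
for n in ("scene","side"):
    c=ctrl.camera(n);w=cloud(c);l=w[...,:2]-c0;lx=l@ex*1000;ly=l@ey*1000;z=w[...,2]*1000
    print(n,"lx",list(range(-20,21,8)))
    for y in (30,0,-30,-60):
        print(y,[f"{np.median(z[k]):.0f}" if (k:=(abs(lx-x)<4)&(abs(ly-y)<8)&(z>40)&(z<70)).sum()>2 else "--" for x in range(-20,21,8)])
    u,v=proj(c,[.634,.2067,.05]);u,v=int(u),int(v)
    t.append(cv2.resize(c["pixels"][v-60:v+50,u-55:u+55,::-1],(400,400),interpolation=cv2.INTER_CUBIC))
cv2.imwrite("pics/after.png",np.hstack(t))
pen("p4")
o=ctrl.get_obs();print(go(o,[.4876,-.176,.30],"grasp"),o["q"].round(2))
E
```

```text
scene lx [-20, -12, -4, 4, 12, 20]
30 ['48', '51', '51', '53', '56', '57']
0 ['48', '50', '51', '54', '56', '58']
-30 ['48', '51', '51', '53', '56', '57']
-60 ['51', '57', '54', '51', '50', '50']
side lx [-20, -12, -4, 4, 12, 20]
30 ['48', '49', '50', '52', '55', '47']
0 ['48', '49', '50', '52', '55', '47']
-30 ['48', '49', '49', '53', '56', '48']
-60 ['50', '54', '51', '49', '49', '47']
pen at tool z=.25 (x,y), slopes [-0.1096 -0.1925 -3.0013 -5.2683]
{'scene': (array([  0.21 , 101.204]), np.float64(225.5), array([167.4, 316.1])), 'side': (array([  0.965, -34.992]), np.float64(302.5), array([342.5, 392.2]))}
7.55 [0.62056305 0.20383975 0.41102694] 0.16771123347749697 [-0.69 -0.07 -0.85]
[-5.329  6.03  -0.868] [0.14 0.35 1.39 0.   1.41 1.32]
```

View pics/after.png

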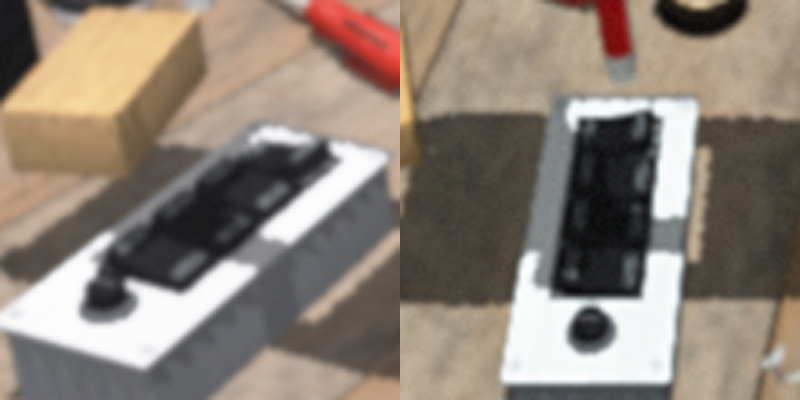

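Rocker 2 now has the same profile as its flipped neighbours, and the other three are unchanged (the fourth still has its near half up). Next is the tin.

Request:
drive_tool([
  [[-0.3,0.35,-0.2,0,0,0,255],[-0.5,0.6,-0.1,0,0,0,255],[-0.6,0.65,0,0,0,0,255],[-0.6,0.65,0,0,0,0,255],[-0.6,0.7,0,0,0,0,255],[-0.6,0.7,0,0,0,0,255],[-0.6,0.7,0,0,0,0,255],[-0.6,0.65,0,0,0,0,255],[-0.6,0.65,0,0,0,0,255],[-0.3,0.35,0,0,0,0,255]],
])

```text
time_s: 8.65
eef_pos: [0.4877, -0.1766, 0.4272]
eef_rot: [-0.0, 0.982, 0.191, -0.001]
wrist_force: [0.4, 0.4, -1.0]
opening: 0.17
```

Request:
drive_tool([
  [[0,0,0,0,0,0,255],[0,0,0,0,0,0,255]],
])

```text
time_s: 8.85
eef_pos: [0.4889, -0.1742, 0.4273]
eef_rot: [-0.001, 0.981, 0.192, -0.0]
wrist_force: [-0.8, 0.6, -0.6]
opening: 0.173
```

```bash
python3 - <<'E'
from pen import *
o=ctrl.get_obs();R,p=pose(o);print(o["time_s"],p,o["opening"])
for n in ("scene","side"):
    c=ctrl.camera(n);W=cloud(c);L=(W-p)@R
    m=(np.hypot(L[...,0],L[...,1])<.02)&(L[...,2]>.18)&(L[...,2]<.27)
    q=W[m];
    if len(q)>5:
        g=(-c["R"].T@c["t"])[:2]-q.mean(0)[:2];g/=np.linalg.norm(g)
        for lo in (.18,.21,.235): k=m&(L[...,2]>lo)&(L[...,2]<lo+.02);print(n,lo,k.sum(),(np.median(W[k],0)[:2]-g*.006).round(4) if k.sum() else "")
        print("lowest",q[:,2].min())
    rim=(np.hypot(W[...,0]-.4876,W[...,1]+.176)<.042)&(W[...,2]>.084)&(W[...,2]<.097);print("rim pts",rim.sum(),np.nanmin(W[rim],0) if rim.any() else "",np.nanmax(W[rim],0) if rim.any() else "")
    u,v=map(int,proj(c,[.4876,-.176,.12]))
    cv2.imwrite(f"pics/t_{n}.png",cv2.resize(c["pixels"][v-60:v+60,u-60:u+60,::-1],(400,400)))
cv2.imwrite("pics/t.png",np.hstack([cv2.imread("pics/t_scene.png"),cv2.imread("pics/t_side.png")]))
print(go(o,[.4876,-.176,.115],"grasp"))
E
```

```text
8.85 [ 0.48889817 -0.17416307  0.42733291] 0.1729307369827585
scene 0.18 88 [ 0.4862 -0.1754]
scene 0.21 81 [ 0.4859 -0.1751]
scene 0.235 64 [ 0.4857 -0.1757]
lowest 0.17458273746229777
rim pts 300 [ 0.45078124 -0.21568633  0.08403327] [ 0.52551522 -0.13738617  0.09338687]
side 0.18 54 [ 0.4867 -0.1741]
side 0.21 53 [ 0.4858 -0.1742]
side 0.235 43 [ 0.4851 -0.1756]
lowest 0.17308862881724402
rim pts 159 [ 0.45155387 -0.21421675  0.08407134] [ 0.52351941 -0.13646741  0.09310702]
[-0.034  0.035  3.147]
```

View pics/t.png

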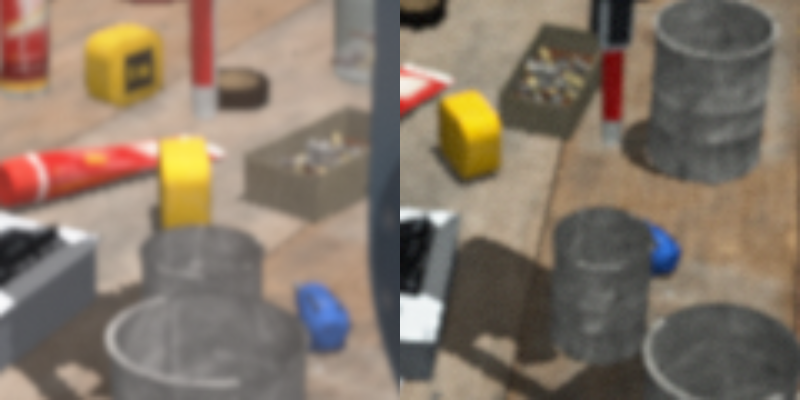

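The pen hangs over the small tin, scene crop (203,115) above the rim at (203,250), and lines up within 2 mm. I'll lower it with the fingertips kept above the rim.

Request:
drive_tool([
  [[0,0,0.4,0,0,0,255],[0,0,0.5,0,0,0,255],[0,0,0.5,0,0,0,255],[0,0,0.5,0,0,0,255],[0,0,0.4,0,0,0,255],[0,0,0.4,0,0,0,255],[0,0,0.3,0,0,0,255],[0,0,0.1,0,0,0,255],[0,0,0,0,0,0,255],[0,0,0,0,0,0,255]],
])

```text
time_s: 9.95
eef_pos: [0.4896, -0.1736, 0.2739]
eef_rot: [0.0, 0.981, 0.193, 0.0]
wrist_force: [0.6, -0.8, 0.1]
opening: 0.167
```

Request:
drive_tool([
  [[0,0,0,0,0,0,200],[0,0,0,0,0,0,160],[0,0,0,0,0,0,100],[0,0,0,0,0,0,60],[0,0,0,0,0,0,60],[0,0,0,0,0,0,60],[0,0,0,0,0,0,60],[0,0,-0.1,0,0,0,60],[0,0,-0.2,0,0,0,60],[0,0,-0.4,0,0,0,60]],
])

```text
time_s: 10.95
eef_pos: [0.4887, -0.1737, 0.3079]
eef_rot: [-0.001, 0.981, 0.193, -0.001]
wrist_force: [0.2, 1.1, -1.2]
opening: 0.765
```

Request:
drive_tool([
  [[0,0,-0.5,0,0,0,60],[0,0,-0.6,0,0,0,60],[0,0,-0.6,0,0,0,60],[0,0,-0.6,0,0,0,60],[0,0,-0.4,0,0,0,60],[0,0,0,0,0,0,60],[0,0,0,0,0,0,60],[0,0,0,0,0,0,60]],
])

```text
time_s: 11.75
eef_pos: [0.4888, -0.1737, 0.442]
eef_rot: [-0.001, 0.981, 0.193, -0.001]
wrist_force: [0.3, 0.3, -0.3]
opening: 0.766
```

```bash
python3 - <<'E'
from pen import *
o=ctrl.get_obs();print(o["time_s"],o["eef_pos"],o["wrist_force"].round(2))
c=ctrl.camera("side");W=cloud(c);m=(np.hypot(W[...,0]-.4876,W[...,1]+.176)<.06)&(W[...,2]>.1)&(W[...,2]<.2);print("pen pts",m.sum(),np.nanmedian(W[m],0),np.nanmax(W[m],0))
w=ctrl.camera("wrist")["pixels"][:,:,::-1]
c0=np.array([.634,.2067]);th=np.radians(8.4);ex=np.array([np.cos(th),np.sin(th)]);ey=np.array([-ex[1],ex[0]])
l=W[...,:2]-c0;lx=l@ex*1000;ly=l@ey*1000;z=W[...,2]*1000
for y in (30,0,-30,-60): print(y,[f"{np.median(z[(abs(lx-x)<4)&(abs(ly-y)<8)&(z>40)&(z<70)]):.0f}" for x in (-20,-12,-4,4,12)])
cv2.imwrite("pics/end.png",np.hstack([cv2.resize(c["pixels"][120:320,200:420,::-1],(400,364)),cv2.resize(w,(400,300))[:364] if 0 else cv2.resize(w,(400,364))]))
E
```

```text
11.75 [ 0.4887562  -0.17374143  0.44197985] [ 0.34  0.26 -0.31]
pen pts 93 [ 0.49007786 -0.1713999   0.11986853] [ 0.49800003 -0.16703774  0.13961951]
30 ['47', '49', '50', '51', '55']
0 ['47', '49', '50', '52', '55']
-30 ['47', '49', '50', '52', '54']
-60 ['52', '55', '52', '49', '49']
```

View pics/end.png

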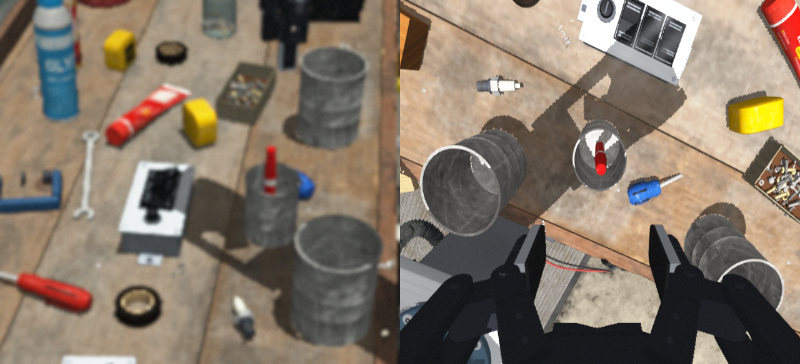

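The pen stands in the small tin (side crop (270,170), wrist crop (600,155)) with the gripper clear. I'll hand in.

```bash
python3 -c "
from bench import ctrl
print(ctrl.hand_in())"
```

```text
the job is handed in; nothing more can be done
None
```

The pen is out of its stand, the second rocker from the fuse cap on the four-rocker box is flipped, and the pen now stands in the smallest tin. I handed the job in at about 12 s of robot time.

- **Rocker:** I pressed it with the pen's lower end until it hit a firm stop at about 20 N. Depth readings now give it the same profile as its two flipped neighbours, near half down. The other three rockers on that box read as before.
- **Three-rocker box:** I never went near its rockers. I saw it in the last picture but did not measure its rockers.
- **Pen in tin:** its top is about 0.14 m above the worktop, nearly upright, and the gripper is well clear with about zero wrist force.
- **Readings that disagreed:** the position of the pen's tip before pressing varied by about 3–4 mm between methods, because my colour mask was thrown off by the white end and background red. I used a compromise, and the press worked.

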